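Gauge a valve block and hold it into the fence

TASK

Take the valve block with the larger bore, slide it right down over the gauge pin to check that it fits, and lift it off again; leave its small-bored look-alike and everything else on the bench where they are. Then set the checked block down flat on the bench top in front of the fence with its bevelled edge facing away from the fence, let go of it, and with the fingers pushing from the bevelled side press it home into the corner of fence and stop. Finish while still holding it there with one diagonal push, forward and down at once, so that it is pressed firmly both against the fence and down on the bench top.

Things in the scene. Friction and masses are not known exactly. Their poses are not given: they have to be found in the camera images.
- block_c (a point): centre (half-way up) of the good valve block: plain aluminium, 56 mm along its x, 70 mm along its y, 30 mm high, 0.19 to 0.38 kg, a vertical 19 mm through bore on its centre line. Its long top edge on the -x side has a 45 degree bevel, 12 mm wide and high; the -x face below it is 18 mm high, the +x face 30 mm. z up. It starts flat on the bench, bevel roughly towards the robot.
- block: the same good valve block as a body; origin at the centre of its underside, axes as for block_c
- bevel (a point): middle of the sloping bevel face of the good block: 22 mm to the -x side of its centre and 24 mm above its underside; axes as for block_c. The bevel faces the block's -x and up.
- spare_c (a point): centre of the look-alike block, the same in all but its bore, which is only 9 mm in diameter; it does not go over the pin and must stay where it lies
- gauge_foot (a point): gauge, fixed to the bench: point on the pin's axis at the top of its round foot (60 mm diameter, 10 mm high). The pin is 16 mm in diameter, stands 26 mm up from this point, and its upper 10 mm taper to 7 mm diameter. z up. A block fully on the pin rests with its underside on the foot.
- corner (a point): inner corner of fence and stop at bench height, fixed. The fence face lies in the plane x = 0 of this frame, from y = -120 to +30 mm; the stop (steel bar, 25 mm high) has its face in the plane y = 0, from x = -90 mm to 0. z up. The work lies at -x, -y: a block home in the corner has its centre at x = -28, y = -35 mm and its axes parallel to this frame, its bevel towards -x.
- fence: the fence bar (150 x 20 x 25 mm high), fixed; its origin and axes are those of corner. Two clamps up to 70 mm high stand behind it, 21 to 51 mm beyond its face.
- table: the bench top, 1.3 x 2.1 m, origin at the middle of its surface, which is at height 0; sliding the block on it meets friction (coefficient 0.45 to 0.75)
- meter_c (a point): bystander: red multimeter, 190 x 92 x 45 mm, middle of its underside
- driver_c (a point): bystander: screwdriver lying beyond the fence, about 220 mm long
- wrench_c (a point): bystander: wrench, about 170 mm long, lying near the front left
- coil_c (a point): bystander: black solenoid coil, 40 mm in diameter, 56 mm high, middle of its underside
- fitting_c (a point): bystander: brass fitting, 22 mm in diameter, 30 mm high, middle of its underside
- jar_c (a point): bystander: clear jar, 60 mm in diameter, 75 mm high, middle of its underside
Things that resemble listed ones, but are neither listed nor needed, are in the scene too. Leave any green or red look-alike of the part that bears gauge_foot alone.

How it is judged:
On the way, in this order (a step that is already met when the one before it is completed fails the run):
1. the good block is fully down over the gauge pin, its underside on the foot (horizontal distance between block_c and gauge_foot below 0.004 m and z of block_c in the frame of gauge_foot below 0.0175 m and angle between block_c's own z axis and vertical below 0.08 rad), for 0.2 s.
2. the good block lies flat on the bench in front of the fence, bevel away from it, let go (x of block_c in the frame of corner between -0.16 and -0.015 m and y of block_c in the frame of corner between -0.14 and -0.02 m and height (world z) of block_c below 0.017 m and angle between block_c's own z axis and vertical below 0.05 rad and contact force between block and the fingers below 0.1 N and linear speed of block below 0.02 m/s and x of corner in the frame of block_c above 0.015 m), for 0.2 s.
At the end, for the whole second after the job is handed in: The good block lies flat and square in the corner (within 3 mm of the fence, 4 mm of the stop and 0.05 rad), bevel away from the fence, at rest, with the fingers on its bevelled side still pushing it: at least 3 N on the fence and 6 N on the bench top at once (x of block_c in the frame of corner above -0.031 m and y of block_c in the frame of corner between -0.039 and -0.031 m and x of bevel in the frame of corner below -0.04 m and angle between the x axis of block_c and the x axis of corner, either way round below 0.05 rad and angle between block_c's own z axis and vertical below 0.04 rad and height (world z) of block_c below 0.017 m and contact force between block and fence above 3 N and contact force between block and table above 6 N and contact force between block and the fingers above 4 N and x of the grasp point in the frame of block_c below -0.01 m and linear speed of block below 0.01 m/s); the arm keeps its last pose, push and grip.
It fails at once if the look-alike block is moved by more than 15 mm (distance of spare_c from where it was at the start of the episode above 0.015 m).
It fails at once if a bystander is moved by more than 20 mm (distance of any of meter_c, driver_c, wrench_c, coil_c, fitting_c, jar_c from where it was at the start of the episode above 0.02 m).
It also fails if it takes over 58 s, if anything falls off the work surface, if the arm or the gripper's body presses on something with over 40 N, if the wrist force passes 120 N, or if a joint passes its speed limit or range.

ROBOT

A 6-joint arm with a two-finger parallel gripper is mounted at the origin on the work surface. World frame = base frame: x ahead of the robot, y to its left, z up, the work surface at z = 0. Lengths are in m, angles in rad, forces in N, time in s.
With the tool pointing down it reaches from about 0.275 to 0.725 m from the base axis. Payload 5.6 kg.
Tool frame: the origin (TCP) lies midway between the tips of the shut fingers; the grasp point (between the pads) lies 19 mm behind it (r.pinch_z is the distance from the TCP to the grasp point, in m); z points along the fingers, y is the line along which they close (so a half turn about z gives the same grasp; the last joint's range is limited). The gripper opens to 85 mm and grips with 20 to 120 N. Pads are 22 mm wide; open, the fingers measure 114 mm over their backs; the gripper's body (76 mm by 85 mm) begins 54 mm behind the grasp point. The pads swing forward as they close: fully open they stand 13 mm farther back than shut.
Start: joints at [-0.994, 0.255, 0.108, 0, -1.424, -0.285], TCP at [0.158, -0.527, 0.231] pointing down, gripper open.
Joint ranges: [-2.95, 2.95], [-1.21, 1.97], [-1.09, 1.5], [-2.87, 1.71], [-2.94, -0.07], [-3.05, 3.05]. Speed limits (rad/s): [2.57, 2.57, 3.14, 3.14, 3.14, 3.14].

INTERFACE

Orientations are given as a rotation vector (axis times angle).
In Python, from plant import telemetry, snapshot, camera_params, job_done, spotter, r gives the robot as it stands. The module is installed in compiled form; this text tells all that it offers.
- The arm moves only by the shell command python3 -m creep 'ROWS' [FORCE]. ROWS is JSON, a list of rows, each an object with "xyz": the shift along the tool's x, y, z in cm, a list of three; "spin": the turn about the tool's z in rad; "gripper": the opening, from 0 (shut) to 1 (fully open). A call has 1 to 5 rows; each row is the pose to reach, as a shift and turn from the pose commanded when the call began, along the tool's axes at that moment; what a row does not reach only later rows make up. A row lasts 1/12 s, in which the tool goes at most 41.7 mm and 7.16 degrees, less where a joint would pass 70% of its speed; a pose out of reach is approached as far as the arm can. A call with a gripper value outside its range is refused whole. The fingers move at their own pace and stop on an object; FORCE is the grip in N (left out, the last holds). Time passes only in rows, so rows that repeat a pose let the fingers close. It gives the time, the measured TCP pose, the force, the opening and the grip force at its end, in the units of the state.
- telemetry.read_state(): the state, without advancing time (a new reading comes with each control period).
- snapshot(name): name is "scene" or "top" or "wrist"; returns the picture (384x512x3 uint8, red, green, blue); there is no depth.
- camera_params(name): a dict with "vfov" (degrees; the focal length in pixels is half the picture's height over the tangent of half this angle, whatever the lens; pixels are square), "cx", "cy" (the principal point, pixels), "k1" (the pictures are not rectified: a ray, as slopes to the right and down, at radius r is drawn at 1 + k1 r^2 times it, then the intrinsics apply), "world_from_camera" (4x4, takes a point from camera to world coordinates); the wrist camera has in their place "T_tool_cam" (4x4, takes a point from camera to tool coordinates, whose origin is the TCP and whose axes are the flange's). Camera axes: x right, y down, z forward; pixel columns grow to the right and rows downward; lengths in m; the calibration is good to about 2 mm. A picture is of the moment at which its call begins: read the wrist's pose just before it. camera_params takes no time and is no camera call.
- job_done(): hands the job in; it is judged then, once.
Trained networks look in the newest picture that a camera, given by its name, has taken for a name from the list of things; names that differ only in an ending like _2 or _b are one class to them, and where a whole thing is asked for, a point or a joint stands for the part that bears it (a point fixed in the world has none). Each returns a list of dicts, best first, with "confidence" (0 to 1); they miss things now and then, are a little off and sometimes report something else, mostly with a low value. They report only what shows in the picture. A call takes as long as a camera call. They do not tell look-alikes from the thing itself.
- spotter.recognise(label, camera): "bbox" ([left, top, right, bottom] in pixels, round what is visible of it).
- spotter.place_of(label, camera): "location" ([column, row] in pixels: a listed point, or the origin of a listed thing).
The state is a dict: "clock": time; "q": joint angles; "dq": joint speeds; "joint_efforts": joint torques, N m; "ee_pos": TCP position; "orientation": TCP orientation; "force": force on the tool from outside, world axes, zero at the start; "torque": the same for the moment, N m; "grip_width": finger opening in m; "finger_force": force on a finger pad.
Only numpy, scipy, OpenCV 4.12 (cv2) and the standard library are available. Lean on these libraries where they do the work, as an engineer would, in place of code of your own. Each camera call takes 0.05 s, during which the arm holds its last target. There are 200 camera calls.

## Working session

There is one attempt and no reset: what is moved stays moved. The work goes in short steps, Python scripts to look and compute and a shell command to move; the robot and the scene stay as the last step left them, time stands still between calls to the robot, and variables do not carry over. Pictures are saved under pics/ and viewed, at most 10 in all, crops included, and the job is handed in when it is done.

```bash
ls; mkdir -p pics; python3 - <<'E'
from plant import telemetry,snapshot,camera_params,spotter,r
import cv2,numpy as np
print(telemetry.read_state(), r.pinch_z)
for c in ("scene","top"):
    im=snapshot(c); cv2.imwrite(f"pics/{c}0.png",im[:,:,::-1])
    p=camera_params(c);print(c,p)
    for l in ("block_c","bevel","gauge_foot","corner","fence"):
        print(l,[(np.round(d["location"],1).tolist(),round(d["confidence"],2)) for d in spotter.place_of(l,c)])
print(camera_params("wrist"))
E
```

```text
pics
{'clock': 0.0, 'q': array([-9.94417480e-01,  2.55734459e-01,  1.06978054e-01, -5.00672589e-04,
       -1.42390899e+00, -2.84610526e-01]), 'dq': array([-0.0001203 ,  0.00173881,  0.00012935, -0.00093263,  0.00044273,
        0.0012706 ]), 'joint_efforts': array([-1.57348044e-03, -3.86627412e+01,  2.37938744e+01,  5.36527097e+00,
       -6.17108104e-03, -1.55393343e-05]), 'ee_pos': array([ 0.15812324, -0.52624271,  0.23038798]), 'orientation': array([ 4.56521936e-01, -3.10791087e+00, -2.99236161e-03]), 'force': array([-0.26312512,  0.23237355, -0.21076061]), 'torque': array([-0.04831074,  0.01904458, -0.01888857]), 'finger_force': 0.0, 'grip_width': 0.08506584616837855} 0.0187
scene {'vfov': 46.34629045485827, 'cx': 252.43564000162687, 'cy': 194.2229085821721, 'k1': -0.08553681287549587, 'world_from_camera': array([[-0.40004332,  0.78243311, -0.47724602,  1.13253276],
       [ 0.91649434,  0.34258266, -0.20657986,  0.18499061],
       [ 0.00186129, -0.52003418, -0.85414343,  1.00746035],
       [ 0.        ,  0.        ,  0.        ,  1.        ]])}
block_c [([302.5, 166.4], 0.94)
[... 676 characters left out ...]
3, 248.8], 0.75), ([237.2, 120.8], 0.39)]
gauge_foot [([303.5, 168.9], 0.86), ([258.6, 209.2], 0.73), ([300.5, 209.2], 0.71), ([339.3, 207.7], 0.67), ([286.3, 248.6], 0.62)]
corner [([160.9, 163.9], 0.88)]
fence [([160.6, 164.6], 0.93)]
{'vfov': 58.97103316856995, 'cx': 253.67664032691414, 'cy': 193.74084557584465, 'k1': -0.05303537871112414, 'T_tool_cam': array([[-2.89570493e-04, -9.60294117e-01, -2.78989470e-01,
         7.09354911e-02],
       [ 9.99999159e-01,  7.47246344e-05, -1.29513087e-03,
        -7.10667884e-04],
       [ 1.26455395e-03, -2.78989611e-01,  9.60293288e-01,
        -1.42227096e-01],
       [ 0.00000000e+00,  0.00000000e+00,  0.00000000e+00,
         1.00000000e+00]])}
```

```bash
python3 - <<'E'
import cv2
im=cv2.imread("pics/top0.png"); cv2.imwrite("pics/top1.png",cv2.resize(im[70:370,80:480],None,fx=2,fy=2,interpolation=cv2.INTER_CUBIC))
E
```

```text
(no output)
```

View pics/top1.png

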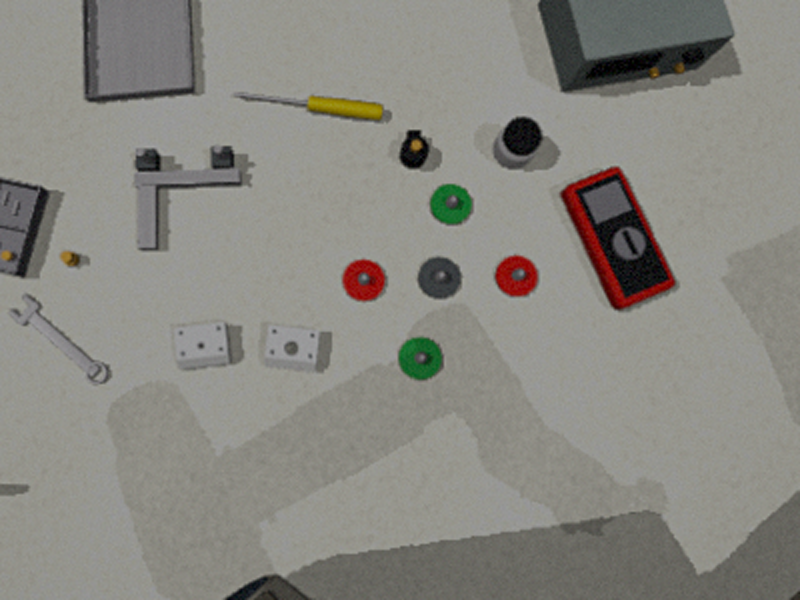

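View pics/scene0.png

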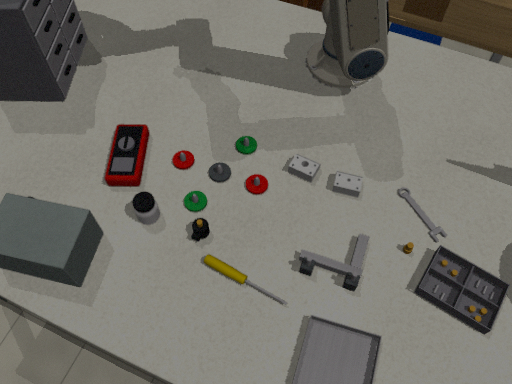

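The top picture (crop scale 2, offset 80,70) shows these candidates:
- **Blocks:** the left one at full pixel (180,242) has a small bore, so it is the spare. The right one at (225,243) has a large bore, so it is the good block.
- **Gauge:** the plain dark-grey one at (300,208). The green ones at (305,171) and (290,248) and the red ones at (262,209) and (338,207) stay alone.
- **Corner:** at (161,164), with the stop bar running towards the robot on its left side.

```bash
cat > h.py <<'E'
import numpy as np, cv2
from plant import telemetry,snapshot,camera_params,spotter,r
from scipy.spatial.transform import Rotation as R
def KD(p):
    f=192/np.tan(np.radians(p["vfov"])/2)
    return f
def tool():
    s=telemetry.read_state(); T=np.eye(4); T[:3,:3]=R.from_rotvec(s["orientation"]).as_matrix(); T[:3,3]=s["ee_pos"]; return T
def world(cam,px,z,T=None):
    p=camera_params(cam); f=KD(p); W=p["world_from_camera"] if cam!="wrist" else T@p["T_tool_cam"]
    px=np.atleast_2d(px).astype(float); d=(px-[p["cx"],p["cy"]])/f; u=d.copy()
    for _ in range(20): u=d/(1+p["k1"]*(u**2).sum(1,keepdims=True))
    ray=np.c_[u,np.ones(len(u))]@W[:3,:3].T
    return W[:3,3]+ray*((z-W[2,3])/ray[:,2])[:,None]
def proj(cam,P,T=None):
    p=camera_params(cam); f=KD(p); W=p["world_from_camera"] if cam!="wrist" else T@p["T_tool_cam"]
    q=(np.atleast_2d(P)-W[:3,3])@W[:3,:3]; u=q[:,:2]/q[:,2:]
    return u*(1+p["k1"]*(u**2).sum(1,keepdims=True))*f+[p["cx"],p["cy"]]
def target(xyz,yaw=None):
    "shift along tool axes in cm from the measured pose; yaw= wanted world direction of tool x"
    T=tool(); d=T[:3,:3].T@(np.array(xyz)-T[:3,3])*100
    x=T[:3,0]; y0=np.arctan2(x[1],x[0]); print("cm",d.round(2),"yaw now",round(y0,4),"tcp",T[:3,3].round(4), "zaxis",T[:3,2].round(4))
    if yaw is not None:
        a=-(yaw-y0); print("spin",round((a+np.pi)%(2*np.pi)-np.pi,4))
E
python3 - <<'E'
from h import *
print("block top",world("top",[225.5,243.5],.03)); print("spare top",world("top",[180.5,242.5],.03))
print("bl c scene",world("scene",[[302.5,166.4],[347,184]],.015))
print("gauge",world("top",[300.5,209.2],.01),world("scene",[220.3,171.6],.01))
print("corner",world("top",[160.9,163.9],0),world("scene",[350.6,267],0))
# fence top inner edge / stop inner edge in crop px, z=.025
print(world("top",np.array([[160,187],[240,184],[158,248],[160,187]])/2+[80,70],.025))
b=world("top",[225.5,243.5],.03)[0]
target([b[0],b[1],.2],0); target([b[0],b[1],.2],np.pi)
E
```

```text
block top [[0.4443636  0.03432255 0.03      ]]
spare top [[0.44560458 0.15631113 0.03      ]]
bl c scene [[0.44334663 0.03349085 0.015     ]
 [0.44898863 0.16088354 0.015     ]]
gauge [[ 0.54302911 -0.17294583  0.01      ]] [[ 0.54461335 -0.16383451  0.01      ]]
corner [[0.6727177  0.22845781 0.        ]] [[0.66286621 0.2399814  0.        ]]
[[0.66724671 0.22519599 0.025     ]
 [0.67273619 0.11177624 0.025     ]
 [0.57939319 0.22308325 0.025     ]
 [0.66724671 0.22519599 0.025     ]]
cm [-43.54  45.5    3.13] yaw now -2.8498 tcp [ 0.1582 -0.5267  0.2313] zaxis [-0.  0. -1.]
spin -2.8498
cm [-43.54  45.5    3.13] yaw now -2.8498 tcp [ 0.1582 -0.5267  0.2313] zaxis [-0.  0. -1.]
spin 0.2918
```

```bash
python3 -m creep '[{"xyz":[-2.9,3.0,0.2],"spin":0.1,"gripper":1},{"xyz":[-5.8,6.1,0.4],"spin":0.2,"gripper":1},{"xyz":[-8.7,9.1,0.6],"spin":0.29,"gripper":1},{"xyz":[-11.6,12.1,0.8],"spin":0.29,"gripper":1},{"xyz":[-14.4,15.1,1.0],"spin":0.29,"gripper":1}]'
python3 - <<'E'
from h import *
target([.444,.034,.2],np.pi)
E
```

```text
clock: 1.02
ee_pos: [0.2528, -0.3396, 0.2213]
orientation: [-0.001, 3.141, -0.0]
force: [2.2, 0.1, 0.7]
grip_width: 0.0853
finger_force: 0.0
cm [-19.14  37.35   2.13] yaw now -3.141 tcp [ 0.2528 -0.3396  0.2213] zaxis [ 5.e-04 -3.e-04 -1.e+00]
spin 0.0006
```

```bash
python3 -m creep '[{"xyz":[-1.9,3.7,0.2],"spin":0,"gripper":1},{"xyz":[-3.8,7.4,0.4],"spin":0,"gripper":1},{"xyz":[-5.7,11.1,0.6],"spin":0,"gripper":1},{"xyz":[-7.6,14.8,0.8],"spin":0,"gripper":1},{"xyz":[-9.5,18.5,1.0],"spin":0,"gripper":1}]'
python3 -m creep '[{"xyz":[-1.9,3.7,0.2],"spin":0,"gripper":1},{"xyz":[-3.8,7.4,0.4],"spin":0,"gripper":1},{"xyz":[-5.7,11.1,0.6],"spin":0,"gripper":1},{"xyz":[-7.6,14.8,0.8],"spin":0,"gripper":1},{"xyz":[-9.5,18.5,1.0],"spin":0,"gripper":1}]'
python3 -m creep '[{"xyz":[0,0,0],"spin":0,"gripper":1},{"xyz":[0,0,0],"spin":0,"gripper":1}]'
python3 - <<'E'
from h import *
T=tool();im=snapshot("wrist");cv2.imwrite("pics/w1.png",im[:,:,::-1])
target([.444,.034,.2],np.pi)
for l in ("block_c","bevel"):
    print(l,[(np.round(d["location"],1).tolist(),round(d["confidence"],2),world("wrist",d["location"],.015 if l=="block_c" else .024,T).round(4)) for d in spotter.place_of(l,"wrist")])
np.save("T1.npy",T)
E
```

```text
clock: 1.43
ee_pos: [0.3475, -0.1541, 0.2117]
orientation: [-0.003, 3.14, -0.0]
force: [2.2, -1.7, 0.2]
grip_width: 0.0853
finger_force: 0.0
clock: 1.85
ee_pos: [0.4423, 0.0314, 0.2016]
orientation: [-0.004, 3.14, 0.0]
force: [1.2, -1.3, 0.4]
grip_width: 0.0855
finger_force: 0.0
clock: 2.02
ee_pos: [0.4422, 0.0308, 0.2008]
orientation: [0.008, -3.141, 0.001]
force: [0.8, 0.0, -0.8]
grip_width: 0.0859
finger_force: 0.0
cm [-0.23  0.44  0.11] yaw now -3.1382 tcp [0.4417 0.0296 0.2011] zaxis [-8.e-04 -4.e-04 -1.e+00]
spin 0.0034
block_c [([258.9, 174.1], 0.88, array([[0.4464, 0.0348, 0.015 ]])), ([255.8, 167.8], 0.6, array([[0.4401, 0.0317, 0.015 ]]))]
bevel [([260.0, 152.5], 0.82, array([[0.4235, 0.0355, 0.024 ]]))]
```

View pics/w1.png

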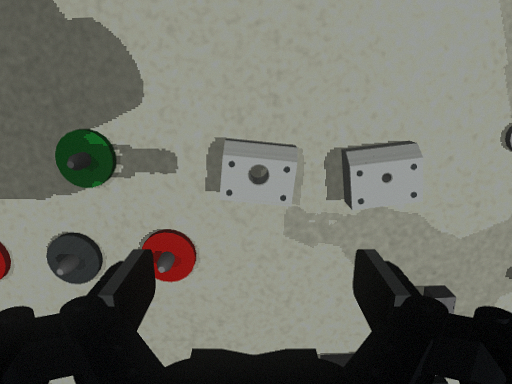

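The picture shows the good block, with its big bore at (259,174) and bevel towards the robot. The small-bore spare is at (387,178) and the grey gauge at (73,257). Next I refine the bore and yaw from the bolt-hole dots.

```bash
python3 - <<'E'
from h import *
im=cv2.imread("pics/w1.png",0); T=np.load("T1.npy")
def dot(c,h):
    x,y=c; w=255-im[y-h:y+h+1,x-h:x+h+1].astype(float); w=np.clip(w-np.median(w)-25,0,None)
    yy,xx=np.mgrid[-h:h+1,-h:h+1]; return [x+(w*xx).sum()/w.sum(),y+(w*yy).sum()/w.sum()]
px=[dot(c,5) for c in ((232,164),(287,169),(229,192),(283,198))]+[dot((259,174),12)]
W=world("wrist",px,.03,T); print(np.round(px,1),W.round(4))
d=[W[1]-W[0],W[3]-W[2]]; print([np.degrees(np.arctan2(-v[0],v[1])).round(2) for v in d],[np.linalg.norm(v).round(4) for v in d], W[:4].mean(0))
d=[W[0]-W[2],W[1]-W[3]]; print([np.degrees(np.arctan2(-v[1],-v[0])).round(2) for v in d],[np.linalg.norm(v).round(4) for v in d])
for c in ("gauge_foot",):
    print([(np.round(d["location"],1).tolist(),round(d["confidence"],2),world("wrist",d["location"],.01,T).round(4)) for d in spotter.place_of(c,"wrist")])
b=W[4]; yaw=np.pi+np.radians(5)
target([b[0],b[1],.09],yaw)
E
```

```text
[[231.3 163.7]
 [286.4 169.2]
 [228.8 192.3]
 [282.7 197.6]
 [258.9 178.1]] [[0.4332 0.0087 0.03  ]
 [0.4382 0.0604 0.03  ]
 [0.4611 0.0058 0.03  ]
 [0.4661 0.0577 0.03  ]
 [0.4469 0.0346 0.03  ]]
[np.float64(-5.5), np.float64(-5.53)] [np.float64(0.052), np.float64(0.0521)] [0.44961727 0.03315025 0.03      ]
[np.float64(-5.8), np.float64(-5.57)] [np.float64(0.028), np.float64(0.0281)]
[([166.1, 257.6], 0.89, array([[ 0.5409, -0.0651,  0.01  ]])), ([83.7, 156.5], 0.66, array([[ 0.4301, -0.1412,  0.01  ]])), ([259.2, 151.5], 0.57, array([[0.4247, 0.0349, 0.01  ]]))]
cm [-0.55  0.63 11.16] yaw now -3.141 tcp [0.4415 0.0282 0.2016] zaxis [ 3.e-04  0.e+00 -1.e+00]
spin -0.0867
```

```bash
python3 -m creep '[{"xyz":[-0.2,0.3,3.5],"spin":0.05,"gripper":1},{"xyz":[-0.4,0.6,6],"spin":0.097,"gripper":1},{"xyz":[-0.45,0.6,8],"spin":0.097,"gripper":1},{"xyz":[-0.45,0.6,8],"spin":0.097,"gripper":1},{"xyz":[-0.45,0.6,8],"spin":0.097,"gripper":1}]'
python3 - <<'E'
from h import *
T=tool();im=snapshot("wrist");cv2.imwrite("pics/w2.png",im[:,:,::-1]);np.save("T2.npy",T)
print(T[:3,3])
print([(np.round(d["location"],1).tolist(),round(d["confidence"],2),world("wrist",d["location"],.015,T).round(4)) for d in spotter.place_of("block_c","wrist")])
E
```

```text
clock: 2.63
ee_pos: [0.4458, 0.034, 0.1215]
orientation: [-0.151, -3.137, 0.002]
force: [0.5, -0.1, 0.3]
grip_width: 0.0853
finger_force: 0.0
[0.44579703 0.0339968  0.12145934]
[([253.7, 184.0], 0.84, array([[0.4397, 0.0335, 0.015 ]])), ([256.2, 188.4], 0.74, array([[0.4433, 0.035 , 0.015 ]]))]
```

View pics/w2.png

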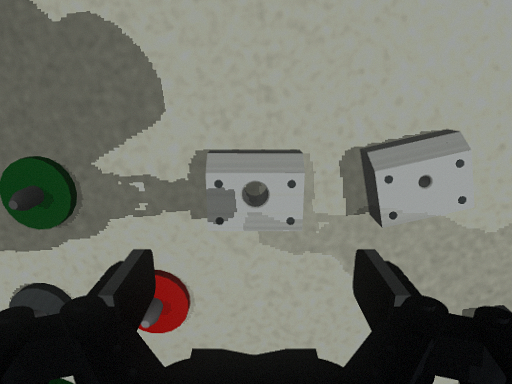

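```bash
python3 - <<'E'
from h import *
T=np.load("T2.npy")
im=cv2.imread("pics/w2.png",0)
print(im[180:210,256]); print(im[194,240:275])
print(im[145:180:1,245]); print(im[222:238,230]);
W=world("wrist",[[256,193.5],[256,230],[256,173],[206,210],[304,210],[219,184],[291,184],[220,221],[290,221]],.03,T)
M=T[:3,:3]
print(((W-T[:3,3])@M*1000).round(1)); print(W[0])
E
```

```text
[148 108  79  74  76  75  77  76  77  78  76  78  77  78  80  72  56  53
  56  50  54  54  56  57  59  56  84 129 150 157]
[148 140  85  72  73  76  56  50  54  62  71  76  76  80  79  78  80  80
  79  66  71  63  58  57  57  60  53  51  81 122 153 154 155 155 154]
[153 152 152 156 116  69  53  52 100 128 132 132 132 132 132 132 131 132
 130 129 128 132 131 135 134 129 130 134 151 157 158 157 156 158 157]
[157 155 156 156 157 152 158 156 157 156 156 152 154 152 150 149]
[[  2.8   0.7  91.5]
 [-25.3   0.7  91.4]
 [ 17.9   0.7  91.5]
 [ -9.7 -35.7  91.5]
 [ -9.7  35.6  91.4]
 [  9.9 -25.7  91.5]
 [  9.9  25.6  91.4]
 [-18.2 -25.7  91.5]
 [-18.2  25.7  91.4]]
[0.44294564 0.03484834 0.03      ]
```

```bash
python3 -m creep '[{"xyz":[0.27,0.06,2.5],"spin":0,"gripper":1},{"xyz":[0.27,0.06,5.5],"spin":0,"gripper":1},{"xyz":[0.27,0.06,8.5],"spin":0,"gripper":1},{"xyz":[0.27,0.06,10.5],"spin":0,"gripper":1},{"xyz":[0.27,0.06,12.0],"spin":0,"gripper":1}]' 60
python3 -m creep '[{"xyz":[0,0,0],"spin":0,"gripper":1},{"xyz":[0,0,0],"spin":0,"gripper":0},{"xyz":[0,0,0],"spin":0,"gripper":0},{"xyz":[0,0,0],"spin":0,"gripper":0},{"xyz":[0,0,0],"spin":0,"gripper":0}]' 60
```

```text
clock: 3.15
ee_pos: [0.4441, 0.0359, 0.0011]
orientation: [0.15, 3.137, 0.001]
force: [0.7, -0.4, 1.5]
grip_width: 0.0853
finger_force: 0.0
clock: 3.57
ee_pos: [0.4454, 0.0365, 0.0033]
orientation: [0.148, 3.134, 0.002]
force: [-1.4, 0.5, 8.0]
grip_width: 0.069
finger_force: 70.1
```

```bash
python3 -m creep '[{"xyz":[0,0,-0.5],"spin":0,"gripper":0},{"xyz":[0,0,-3],"spin":0,"gripper":0},{"xyz":[0,0,-6.5],"spin":0,"gripper":0},{"xyz":[0,0,-10],"spin":0,"gripper":0},{"xyz":[0,0,-12],"spin":0,"gripper":0}]' 60
python3 -m creep '[{"xyz":[0,0,0],"spin":0,"gripper":0},{"xyz":[0,0,0],"spin":0,"gripper":0}]'
python3 - <<'E'
from h import *
T=tool();im=snapshot("wrist");cv2.imwrite("pics/w3.png",im[:,:,::-1]);np.save("T3.npy",T)
target([.536,-.168,.13],np.pi)
E
```

```text
clock: 3.98
ee_pos: [0.4449, 0.0363, 0.1256]
orientation: [0.148, 3.133, 0.003]
force: [0.7, 0.1, -1.2]
grip_width: 0.0688
finger_force: 69.8
clock: 4.15
ee_pos: [0.444, 0.0364, 0.1225]
orientation: [0.15, 3.135, 0.003]
force: [0.4, -0.2, -3.6]
grip_width: 0.0687
finger_force: 69.9
cm [-11.21 -19.43  -0.91] yaw now 3.0459 tcp [0.443  0.0361 0.1211] zaxis [-4.e-04  9.e-04 -1.e+00]
spin -0.0957
```

View pics/w3.png

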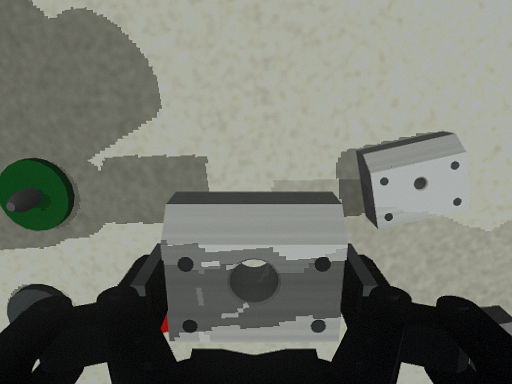

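The block is held level, with bore at (254,281). Next: PnP on the four dots for the block-in-tool pose, and the gauge location from the fixed cameras.

```bash
python3 - <<'E'
from h import *
im=cv2.imread("pics/w3.png",0)
print(im[255:308,254]); print(im[284,222:286])
p=camera_params("wrist"); f=KD(p); K=np.array([[f,0,p["cx"]],[0,f,p["cy"]],[0,0,1]]); D=np.array([p["k1"],0,0,0])
obj=np.array([[-8,-26,30],[-8,26,30],[20,-26,30],[20,26,30]],float); pts=np.array([[186,265],[322,265],[190,326],[318,326]],float)
ok,rv,tv=cv2.solvePnP(obj,pts,K,D); Tc=p["T_tool_cam"]
Rb=Tc[:3,:3]@cv2.Rodrigues(rv)[0]; tb=Tc[:3,:3]@tv[:,0]+Tc[:3,3]*1000
print("R",Rb.round(3),"t",tb.round(1))
print("reproj",cv2.projectPoints(obj,rv,tv,K,D)[0][:,0].round(1).tolist())
# bore top centre assuming top face at tool z = -26.7 mm
T=np.eye(4)
print("bore tool", world("wrist",[[254,281],[254,261],[254,302],[186,265],[322,265],[190,326],[318,326]],-.0267,T).round(4))
for c in ("top","scene"):
  snapshot(c)
  print(c,[(np.round(d["location"],1).tolist(),round(d["confidence"],2),world(c,d["location"],.01).round(4)) for d in spotter.place_of("gauge_foot",c)])
E
```

```text
[108 108 108  80 134 165 164 165 167 169 171 179  57  53  56  56  60  55
  56  56  56  54  55  56  57  54  56  53  52  55  56  50  52  54  57  54
  56  54  58  57  56  57  57  56  57  54  57  68  82  81  84  84  86]
[84 83 81 82 83 76 68 71 52 46 47 49 49 49 51 50 53 50 50 51 51 52 53 54
 50 56 53 50 52 53 53 54 55 55 52 52 52 50 54 50 51 51 52 52 50 52 49 51
 48 50 49 49 51 47 47 42 73 71 68 82 80 80 83 82]
R [[-1.    -0.    -0.011]
 [-0.     1.     0.   ]
 [ 0.011  0.    -1.   ]] t [ 0.9 -0.8  4.1]
reproj [[185.8, 264.9], [322.2, 264.9], [190.2, 326.1], [317.8, 326.1]]
bore tool [[ 0.0021 -0.0008 -0.0267]
 [ 0.0106 -0.0008 -0.0267]
 [-0.0073 -0.0008 -0.0267]
 [ 0.0089 -0.0265 -0.0267]
 [ 0.0089  0.025  -0.0267]
 [-0.0187 -0.0266 -0.0267]
 [-0.0186  0.0251 -0.0267]]
top [([305.1, 168.7], 0.79, array([[ 0.6604, -0.188 ,  0.01  ]])), ([337.6, 209.4], 0.69, array([[ 0.5434, -0.2779,  0.01  ]])), ([259.8, 210.4], 0.65, array([[ 0.5385, -0.0586,  0.01  ]])), ([299.5, 206.7], 0.64, array([[ 0.5501, -0.1702,  0.01  ]])), ([290.4, 250.6], 0.58, array([[ 0.4276, -0.1434,  0.01  ]]))]
scene [([253.4, 182.7], 0.94, array([[ 0.5415, -0.0682,  0.01  ]])), ([243.7, 141.8], 0.9, array([[ 0.4272, -0.1476,  0.01  ]])), ([193.7, 200.3], 0.74, array([[ 0.653, -0.188,  0.01 ]])), ([183.4, 157.8], 0.68, array([[ 0.5439, -0.2767,  0.01  ]]))]
```

```bash
python3 - <<'E'
from h import *
target([.62,-.17,.16])
E
```

```text
cm [-19.6  -18.79  -4.02] yaw now 3.0462 tcp [0.4427 0.0357 0.1201] zaxis [-2.8e-03 -9.0e-04 -1.0e+00]
```

```bash
python3 -m creep '[{"xyz":[-1.5,-1.5,-2],"spin":0,"gripper":0},{"xyz":[-4.3,-4.2,-3.5],"spin":0,"gripper":0},{"xyz":[-7.2,-7.0,-4],"spin":0,"gripper":0},{"xyz":[-10,-9.7,-4],"spin":0,"gripper":0},{"xyz":[-12.5,-12,-4],"spin":0,"gripper":0}]'
python3 -m creep '[{"xyz":[-2.5,-2.5,0],"spin":0,"gripper":0},{"xyz":[-5,-5,0],"spin":0,"gripper":0},{"xyz":[-7,-6.8,0],"spin":0,"gripper":0},{"xyz":[-7,-6.8,0],"spin":0,"gripper":0},{"xyz":[-7,-6.8,0],"spin":0,"gripper":0}]'
python3 - <<'E'
from h import *
T=tool();im=snapshot("wrist");cv2.imwrite("pics/w4.png",im[:,:,::-1]);np.save("T4.npy",T)
target([.62,-.17,.16])
print([(np.round(d["location"],1).tolist(),round(d["confidence"],2),world("wrist",d["location"],.01,T).round(4)) for d in spotter.place_of("gauge_foot","wrist")])
E
```

```text
clock: 4.82
ee_pos: [0.5577, -0.0973, 0.1606]
orientation: [-0.15, -3.137, 0.0]
force: [0.3, 0.0, -1.2]
grip_width: 0.0687
finger_force: 69.9
clock: 5.23
ee_pos: [0.6197, -0.1708, 0.1586]
orientation: [-0.153, -3.134, -0.0]
force: [-0.3, 0.4, -2.1]
grip_width: 0.0685
finger_force: 69.9
cm [-0.06 -0.01 -0.06] yaw now 3.0454 tcp [ 0.6194 -0.1699  0.1594] zaxis [-3.3e-03  6.0e-04 -1.0e+00]
[([247.2, 92.2], 0.88, array([[ 0.5457, -0.1699,  0.01  ]])), ([375.7, 75.5], 0.84, array([[ 0.5422, -0.0636,  0.01  ]])), ([116.9, 110.9], 0.62, array([[ 0.5494, -0.2808,  0.01  ]]))]
```

View pics/w4.png

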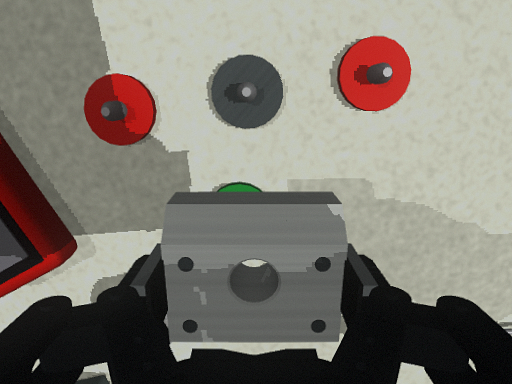

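The grey gauge has its foot disc centred at about (247.5,92) and pin tip at (247,92). I work out both world points to cross-check them.

```bash
python3 - <<'E'
from h import *
T=np.load("T4.npy"); im=cv2.imread("pics/w4.png")
g=cv2.cvtColor(im,cv2.COLOR_BGR2HSV); 
m=((im.max(2)<95)).astype(np.uint8); m[:, :205]=0; m[:,290:]=0; m[:45]=0; m[140:]=0
m=cv2.morphologyEx(m,cv2.MORPH_CLOSE,np.ones((15,15),np.uint8)); m=cv2.morphologyEx(m,cv2.MORPH_OPEN,np.ones((9,9),np.uint8))
c=max(cv2.findContours(m,0,1)[0],key=cv2.contourArea); e=cv2.fitEllipse(c); print(e)
t=im[80:105,230:265].max(2).astype(float); t=np.clip(t-130,0,None); yy,xx=np.mgrid[80:105,230:265]
tip=[(t*xx).sum()/t.sum(),(t*yy).sum()/t.sum()]; print(tip)
fo=world("wrist",e[0],.01,T)[0]; ti=world("wrist",tip,.036,T)[0]; print(fo,ti)
g=(fo+ti)/2
R3=T[:3,:3]
off=R3@np.array([.0018,-.0008,0]); 
tc=g[:2]-off[:2]; print("tcp goal",tc)
target([tc[0],tc[1],.06])
E
```

```text
((246.71975708007812, 91.16883087158203), (70.62142944335938, 72.63182830810547), 178.2941131591797)
[np.float64(246.02885906040268), np.float64(91.46510067114095)]
[ 0.54481381 -0.17023715  0.01      ] [ 0.54543172 -0.17028354  0.036     ]
tcp goal [ 0.54699199 -0.16963909]
cm [ 7.17 -0.72 10.03] yaw now 3.0464 tcp [ 0.6193 -0.1693  0.1601] zaxis [-2.3e-03  5.0e-04 -1.0e+00]
```

```bash
python3 -m creep '[{"xyz":[2.5,-0.3,1],"spin":0,"gripper":0},{"xyz":[5,-0.6,2.5],"spin":0,"gripper":0},{"xyz":[7.2,-0.7,5],"spin":0,"gripper":0},{"xyz":[7.2,-0.7,8],"spin":0,"gripper":0},{"xyz":[7.2,-0.7,10],"spin":0,"gripper":0}]'
python3 -m creep '[{"xyz":[0,0,0],"spin":0,"gripper":0},{"xyz":[0,0,0],"spin":0,"gripper":0},{"xyz":[0,0,0],"spin":0,"gripper":0}]'
python3 - <<'E'
from h import *
target([.547,-.1696,.0335])
E
```

```text
clock: 5.75
ee_pos: [0.5449, -0.1685, 0.06]
orientation: [-0.148, -3.137, -0.001]
force: [-0.1, 0.7, -3.2]
grip_width: 0.0681
finger_force: 69.9
clock: 6.0
ee_pos: [0.5488, -0.1696, 0.0632]
orientation: [0.147, 3.135, -0.001]
force: [0.3, -0.1, -2.4]
grip_width: 0.0689
finger_force: 69.7
cm [ 0.18 -0.01  2.97] yaw now 3.0477 tcp [ 0.5488 -0.1696  0.0632] zaxis [ 2.7e-03 -9.0e-04 -1.0e+00]
```

```bash
python3 -m creep '[{"xyz":[0.1,0,0.4],"spin":0,"gripper":0},{"xyz":[0.1,0,0.8],"spin":0,"gripper":0},{"xyz":[0.1,0,1.2],"spin":0,"gripper":0},{"xyz":[0.1,0,1.6],"spin":0,"gripper":0},{"xyz":[0.1,0,2.0],"spin":0,"gripper":0}]'
python3 -m creep '[{"xyz":[0,0,0.4],"spin":0,"gripper":0},{"xyz":[0,0,0.8],"spin":0,"gripper":0},{"xyz":[0,0,0.8],"spin":0,"gripper":0}]'
```

```text
clock: 6.42
ee_pos: [0.5466, -0.1698, 0.041]
orientation: [0.15, 3.138, 0.0]
force: [-0.6, 0.2, -2.3]
grip_width: 0.0686
finger_force: 69.8
clock: 6.67
ee_pos: [0.5459, -0.1696, 0.0321]
orientation: [-0.15, -3.136, -0.0]
force: [-0.1, -0.9, -2.8]
grip_width: 0.069
finger_force: 69.8
```

```bash
python3 -m creep '[{"xyz":[0,0,0.4],"spin":0,"gripper":0},{"xyz":[0,0,0.8],"spin":0,"gripper":0},{"xyz":[0,0,1.1],"spin":0,"gripper":0},{"xyz":[0,0,1.3],"spin":0,"gripper":0},{"xyz":[0,0,1.5],"spin":0,"gripper":0}]'
python3 -m creep '[{"xyz":[0,0,0.1],"spin":0,"gripper":0},{"xyz":[0,0,0.25],"spin":0,"gripper":0},{"xyz":[0,0,0.4],"spin":0,"gripper":0},{"xyz":[0,0,0.4],"spin":0,"gripper":0}]'
```

```text
clock: 7.08
ee_pos: [0.5465, -0.1697, 0.018]
orientation: [-0.149, -3.138, 0.0]
force: [-0.2, 0.7, -2.3]
grip_width: 0.0689
finger_force: 69.8
clock: 7.42
ee_pos: [0.5464, -0.1697, 0.014]
orientation: [-0.15, -3.138, -0.0]
force: [-0.5, 0.1, -1.6]
grip_width: 0.0685
finger_force: 69.8
```

```bash
python3 -m creep '[{"xyz":[0,0,0.1],"spin":0,"gripper":0},{"xyz":[0,0,0.2],"spin":0,"gripper":0},{"xyz":[0,0,0.2],"spin":0,"gripper":0},{"xyz":[0,0,0.2],"spin":0,"gripper":0}]'
python3 -m creep '[{"xyz":[0,0,0.1],"spin":0,"gripper":0},{"xyz":[0,0,0.15],"spin":0,"gripper":0},{"xyz":[0,0,0.15],"spin":0,"gripper":0},{"xyz":[0,0,0.15],"spin":0,"gripper":0}]'
```

```text
clock: 7.75
ee_pos: [0.5468, -0.1698, 0.0134]
orientation: [0.149, 3.137, -0.001]
force: [-2.9, 0.9, 5.5]
grip_width: 0.0685
finger_force: 70.6
clock: 8.08
ee_pos: [0.5469, -0.1698, 0.0133]
orientation: [0.148, 3.136, -0.001]
force: [-6.8, 2.8, 15.1]
grip_width: 0.0691
finger_force: 72.1
```

```bash
python3 -m creep '[{"xyz":[0,0,-0.2],"spin":0,"gripper":0},{"xyz":[0,0,-0.2],"spin":0,"gripper":0},{"xyz":[0,0,-0.2],"spin":0,"gripper":0},{"xyz":[0,0,-0.2],"spin":0,"gripper":0}]'
python3 -m creep '[{"xyz":[0,0,-1],"spin":0,"gripper":0},{"xyz":[0,0,-3],"spin":0,"gripper":0},{"xyz":[0,0,-6],"spin":0,"gripper":0},{"xyz":[0,0,-10],"spin":0,"gripper":0},{"xyz":[0,0,-13],"spin":0,"gripper":0}]'
python3 - <<'E'
from h import *
target([.61,.11,.16],np.pi+.035)
E
```

```text
clock: 8.42
ee_pos: [0.547, -0.1697, 0.0134]
orientation: [0.149, 3.137, -0.0]
force: [-0.9, 1.8, 5.5]
grip_width: 0.0688
finger_force: 70.7
clock: 8.83
ee_pos: [0.5467, -0.1701, 0.1455]
orientation: [0.149, 3.137, -0.001]
force: [1.0, 0.2, -0.9]
grip_width: 0.0688
finger_force: 70.8
cm [-3.64 28.48 -1.47] yaw now 3.0466 tcp [ 0.5467 -0.1701  0.1455] zaxis [ 9.e-04 -8.e-04 -1.e+00]
spin -0.13
```

```bash
python3 -m creep '[{"xyz":[-0.7,4,-0.5],"spin":-0.06,"gripper":0},{"xyz":[-1.2,8,-1],"spin":-0.13,"gripper":0},{"xyz":[-1.8,12,-1.4],"spin":-0.13,"gripper":0},{"xyz":[-2.4,16,-1.4],"spin":-0.13,"gripper":0},{"xyz":[-3,20,-1.4],"spin":-0.13,"gripper":0}]'
python3 -m creep '[{"xyz":[-0.4,4,0],"spin":0,"gripper":0},{"xyz":[-0.7,8,0],"spin":0,"gripper":0},{"xyz":[-0.7,8,0],"spin":0,"gripper":0},{"xyz":[-0.7,8,0],"spin":0,"gripper":0}]'
python3 - <<'E'
from h import *
target([.613,.144,.007],np.pi+.03)
E
```

```text
clock: 9.25
ee_pos: [0.5955, 0.0283, 0.1572]
orientation: [-0.054, 3.141, 0.0]
force: [0.7, -1.1, -1.7]
grip_width: 0.0686
finger_force: 70.8
clock: 9.58
ee_pos: [0.5993, 0.109, 0.1562]
orientation: [0.06, -3.14, 0.0]
force: [0.2, -1.4, -2.0]
grip_width: 0.0689
finger_force: 70.8
cm [-1.52  3.45 14.91] yaw now -3.1034 tcp [0.5993 0.109  0.1562] zaxis [-1.3e-03 -3.0e-04 -1.0e+00]
spin 0.0082
```

```bash
python3 -m creep '[{"xyz":[-1.0,2.5,1],"spin":0,"gripper":0},{"xyz":[-1.5,3.45,4],"spin":0,"gripper":0},{"xyz":[-1.5,3.45,7.5],"spin":0,"gripper":0},{"xyz":[-1.5,3.45,10.5],"spin":0,"gripper":0},{"xyz":[-1.5,3.45,12.5],"spin":0,"gripper":0}]'
python3 -m creep '[{"xyz":[0,0,0.8],"spin":0,"gripper":0},{"xyz":[0,0,1.5],"spin":0,"gripper":0},{"xyz":[0,0,2.1],"spin":0,"gripper":0},{"xyz":[0,0,2.4],"spin":0,"gripper":0},{"xyz":[0,0,2.4],"spin":0,"gripper":0}]'
```

```text
clock: 10.0
ee_pos: [0.6115, 0.1401, 0.0282]
orientation: [0.052, -3.136, 0.002]
force: [-0.9, -0.1, -2.1]
grip_width: 0.0688
finger_force: 70.7
clock: 10.42
ee_pos: [0.6139, 0.1416, 0.0083]
orientation: [-0.054, 3.14, 0.001]
force: [1.0, -0.7, -2.7]
grip_width: 0.0686
finger_force: 70.7
```

```bash
python3 -m creep '[{"xyz":[0,0,0.2],"spin":0,"gripper":0},{"xyz":[0,0,0.4],"spin":0,"gripper":0},{"xyz":[0,0,0.5],"spin":0,"gripper":0},{"xyz":[0,0,0.5],"spin":0,"gripper":0},{"xyz":[0,0,0.5],"spin":0,"gripper":0}]'

```

```text
clock: 10.83
ee_pos: [0.6138, 0.1419, 0.0034]
orientation: [-0.055, 3.14, 0.001]
force: [-1.2, -0.4, 1.1]
grip_width: 0.0686
finger_force: 71.0
```

```bash
python3 -m creep '[{"xyz":[0,0,0],"spin":0,"gripper":1},{"xyz":[0,0,0],"spin":0,"gripper":1},{"xyz":[0,0,0],"spin":0,"gripper":1},{"xyz":[0,0,0],"spin":0,"gripper":1},{"xyz":[0,0,0],"spin":0,"gripper":1}]'
python3 -m creep '[{"xyz":[0,0,-1],"spin":0,"gripper":1},{"xyz":[0,0,-4],"spin":0,"gripper":1},{"xyz":[0,0,-8],"spin":0,"gripper":1},{"xyz":[0.5,0,-12],"spin":0,"gripper":1},{"xyz":[1,0,-16],"spin":0,"gripper":1}]'
python3 -m creep '[{"xyz":[0,0,0],"spin":0,"gripper":0},{"xyz":[0,0,0],"spin":0,"gripper":0},{"xyz":[0,0,0],"spin":0,"gripper":0},{"xyz":[0,0,0],"spin":0,"gripper":0}]'
python3 - <<'E'
from h import *
T=tool();im=snapshot("wrist");cv2.imwrite("pics/w5.png",im[:,:,::-1]);np.save("T5.npy",T); print(T[:3,3])
for l,z in (("block_c",.015),("corner",0)):
  print(l,[(np.round(d["location"],1).tolist(),round(d["confidence"],2),world("wrist",d["location"],z,T).round(4)) for d in spotter.place_of(l,"wrist")])
E
```

```text
clock: 11.25
ee_pos: [0.6135, 0.1417, 0.0029]
orientation: [-0.055, 3.141, 0.0]
force: [-0.6, -0.2, -0.6]
grip_width: 0.0853
finger_force: 0.0
clock: 11.67
ee_pos: [0.6032, 0.1411, 0.1654]
orientation: [-0.055, 3.141, -0.0]
force: [0.2, 0.7, -0.4]
grip_width: 0.0856
finger_force: 0.0
clock: 12.0
ee_pos: [0.6027, 0.1412, 0.1617]
orientation: [0.054, -3.139, 0.001]
force: [0.2, 0.7, 0.1]
grip_width: 0.0387
finger_force: 0.0
[0.60274004 0.14116019 0.16173478]
block_c [([252.3, 187.1], 0.73, array([[0.6097, 0.139 , 0.015 ]])), ([257.7, 193.2], 0.68, array([[0.6151, 0.144 , 0.015 ]]))]
corner [([347.4, 247.5], 0.57, array([[0.6718, 0.2344, 0.    ]]))]
```

View pics/w5.png

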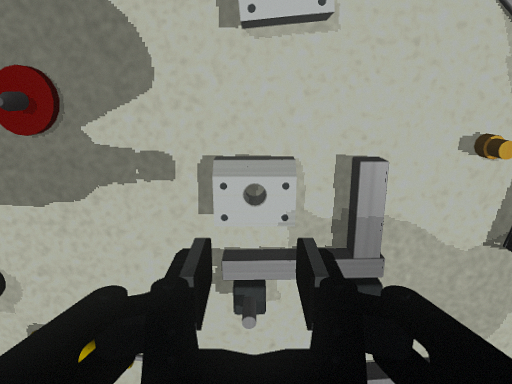

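The block lies flat with its bevel (rows 158-174) towards the robot. The fence's foot edge is at about row 249 and the stop's foot edge at about column 348. I refine both edges.

```bash
python3 - <<'E'
from h import *
T=np.load("T5.npy"); im=cv2.GaussianBlur(cv2.imread("pics/w5.png",0),(3,3),0).astype(int)
def drop(a): # first strong bright->dark index
    g=np.diff(a); return int(np.argmin(g)),g.min()
F=[(c,235+drop(im[235:256,c])[0]+1) for c in range(222,294,8)]
S=[(335+drop(im[rw,335:357])[0]+1,rw) for rw in range(165,245,8)]
B=[(c,205+drop(im[205:240,c])[0]+1) for c in range(215,296,8)]
print(F,S,B)
WF=world("wrist",F,0,T);WS=world("wrist",S,0,T)
a=np.polyfit(WF[:,1],WF[:,0],1); b=np.polyfit(WS[:,0],WS[:,1],1)
print("fence yaw",-np.arctan(a[0]),"stop yaw",np.arctan(b[0]),"x,y resid",np.std(WF[:,0]-np.polyval(a,WF[:,1])),np.std(WS[:,1]-np.polyval(b,WS[:,0])))
y=.234
for _ in range(5): x=np.polyval(a,y); y=np.polyval(b,x)
print("corner",x,y)
D=world("wrist",[[223,186],[285,186],[224,218],[287,217.5],[255,195]],.03,T); print(D.round(4), "dot yaw",np.arctan2(-(D[1]-D[0])[0],(D[1]-D[0])[1]),np.arctan2(-(D[3]-D[2])[0],(D[3]-D[2])[1]))
E
```

```text
[(222, 249), (230, 247), (238, 247), (246, 249), (254, 249), (262, 247), (270, 248), (278, 248), (286, 248)] [(352, 165), (351, 173), (351, 181), (350, 189), (350, 197), (349, 205), (349, 213), (348, 221), (348, 229), (347, 237)] [(215, 209), (223, 214), (231, 210), (239, 229), (247, 209), (255, 230), (263, 208), (271, 213), (279, 222), (287, 215), (295, 210)]
fence yaw 0.03737859953957531 stop yaw 0.05157460713586076 x,y resid 0.0008745261885861337 0.00023480983002369558
corner 0.6719084076958376 0.23347621377980407
[[0.6056 0.1145 0.03  ]
 [0.6038 0.1662 0.03  ]
 [0.634  0.1156 0.03  ]
 [0.6316 0.1696 0.03  ]
 [0.6125 0.1415 0.03  ]] dot yaw 0.034806996806578734 0.043364992266076305
```

```bash
python3 -m creep '[{"xyz":[0,-2.5,0],"spin":0,"gripper":0},{"xyz":[0,-5,0],"spin":0,"gripper":0},{"xyz":[0,-6.2,3],"spin":0,"gripper":0},{"xyz":[0,-6.2,6.5],"spin":0,"gripper":0},{"xyz":[0,-6.2,6.5],"spin":0,"gripper":0}]'
python3 - <<'E'
from h import *
target([.615,.0806,.012],np.pi+.045)
E
```

```text
clock: 12.57
ee_pos: [0.6007, 0.0777, 0.0902]
orientation: [0.05, -3.128, 0.003]
force: [-2.1, 0.6, -2.1]
grip_width: 0.0001
finger_force: 0.0
cm [-1.54  0.25  7.8 ] yaw now -3.1095 tcp [0.6007 0.0777 0.0902] zaxis [-0.0136 -0.0022 -0.9999]
spin -0.0129
```

```bash
python3 -m creep '[{"xyz":[-0.8,0,1.5],"spin":-0.013,"gripper":0},{"xyz":[-1.4,0,3.5],"spin":-0.013,"gripper":0},{"xyz":[-1.4,0,5.5],"spin":-0.013,"gripper":0},{"xyz":[-1.4,0,7.2],"spin":-0.013,"gripper":0},{"xyz":[-1.4,0,7.8],"spin":-0.013,"gripper":0}]'
python3 -m creep '[{"xyz":[0,0,0],"spin":0,"gripper":0},{"xyz":[0,0,0],"spin":0,"gripper":0}]'
python3 - <<'E'
from h import *
target([.615,.0806,.012],np.pi+.045)
E
```

```text
clock: 12.98
ee_pos: [0.6184, 0.0799, 0.0178]
orientation: [0.076, -3.136, 0.002]
force: [-0.5, 0.6, -0.7]
grip_width: 0.0002
finger_force: 0.0
clock: 13.15
ee_pos: [0.6203, 0.0802, 0.0209]
orientation: [-0.076, 3.14, -0.001]
force: [0.6, 1.2, -0.4]
grip_width: 0.0004
finger_force: 0.0
cm [0.53 0.07 0.89] yaw now -3.093 tcp [0.6203 0.0802 0.0209] zaxis [ 9.e-04 -4.e-04 -1.e+00]
spin 0.0036
```

```bash
python3 -m creep '[{"xyz":[0.5,0,0.9],"spin":0,"gripper":0},{"xyz":[0.5,0,0.9],"spin":0,"gripper":0},{"xyz":[0.5,0.5,0.9],"spin":0,"gripper":0},{"xyz":[0.5,1.0,0.9],"spin":0,"gripper":0},{"xyz":[0.5,1.5,0.9],"spin":0,"gripper":0}]'
python3 -m creep '[{"xyz":[0,0.6,0],"spin":0,"gripper":0},{"xyz":[0,1.2,0],"spin":0,"gripper":0},{"xyz":[0,1.8,0],"spin":0,"gripper":0},{"xyz":[0,2.4,0],"spin":0,"gripper":0},{"xyz":[0,3.0,0],"spin":0,"gripper":0}]'
python3 - <<'E'
from h import *
c=np.array([.672,.2335]);a=.045
p=tool()[:2,3]-c; print("tcp in corner mm",(1000*np.array([[np.cos(a),np.sin(a)],[-np.sin(a),np.cos(a)]])@p).round(1))
E
```

```text
clock: 13.57
ee_pos: [0.6147, 0.0953, 0.012]
orientation: [-0.075, 3.139, 0.0]
force: [0.9, -1.4, 1.4]
grip_width: -0.0001
finger_force: 0.7
clock: 13.98
ee_pos: [0.6124, 0.1252, 0.0108]
orientation: [0.075, -3.141, 0.0]
force: [-0.1, -1.6, 1.0]
grip_width: -0.0003
finger_force: 0.8
tcp in corner mm [ -64.4 -105.5]
```

```bash
python3 -m creep '[{"xyz":[0,0.5,0],"spin":0,"gripper":0},{"xyz":[0,1.0,0],"spin":0,"gripper":0},{"xyz":[0,1.5,0],"spin":0,"gripper":0},{"xyz":[0,1.8,0],"spin":0,"gripper":0},{"xyz":[0,1.8,0],"spin":0,"gripper":0}]'
python3 -m creep '[{"xyz":[0,0.2,0],"spin":0,"gripper":0},{"xyz":[0,0.4,0],"spin":0,"gripper":0},{"xyz":[0,0.4,0],"spin":0,"gripper":0}]'
```

```text
clock: 14.4
ee_pos: [0.6115, 0.1435, 0.0107]
orientation: [0.076, -3.141, -0.001]
force: [-0.8, -0.3, -0.1]
grip_width: 0.0001
finger_force: 0.0
clock: 14.65
ee_pos: [0.6113, 0.1468, 0.0106]
orientation: [0.075, -3.14, -0.0]
force: [0.2, -0.1, 0.4]
grip_width: 0.0001
finger_force: 0.0
```

```bash
python3 -m creep '[{"xyz":[0,0.15,0],"spin":0,"gripper":0},{"xyz":[0,0.3,0],"spin":0,"gripper":0}]'
python3 -m creep '[{"xyz":[0,0.15,0],"spin":0,"gripper":0},{"xyz":[0,0.3,0],"spin":0,"gripper":0}]'
python3 - <<'E'
from h import *
c=np.array([.672,.2335]);a=.045
p=tool()[:2,3]-c; print("tcp in corner mm",(1000*np.array([[np.cos(a),np.sin(a)],[-np.sin(a),np.cos(a)]])@p).round(1))
T=tool();im=snapshot("wrist");cv2.imwrite("pics/w6.png",im[:,:,::-1]);np.save("T6.npy",T)
E
```

```text
clock: 14.82
ee_pos: [0.6112, 0.1473, 0.0108]
orientation: [0.075, -3.14, 0.006]
force: [2.4, -12.9, 0.3]
grip_width: -0.0
finger_force: 6.2
clock: 14.98
ee_pos: [0.6111, 0.1474, 0.0109]
orientation: [0.075, -3.139, 0.012]
force: [4.7, -21.6, 2.2]
grip_width: 0.0003
finger_force: 10.6
tcp in corner mm [-64.7 -83.2]
```

View pics/w6.png

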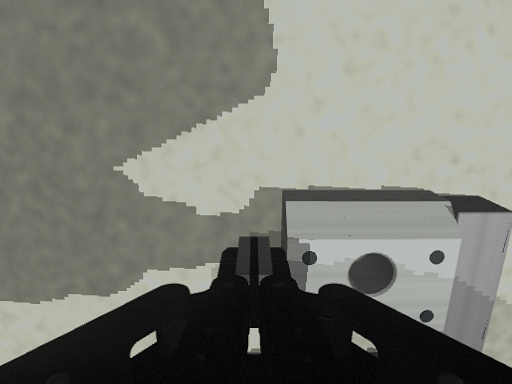

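The picture shows the block flush against the stop on the right; the push met 22 N. Next I retract and go round to the bevelled side.

```bash
python3 -m creep '[{"xyz":[0,-0.8,0],"spin":0,"gripper":0},{"xyz":[0,-1.2,-0.5],"spin":0,"gripper":0},{"xyz":[0.5,-1.2,-4],"spin":0,"gripper":0},{"xyz":[2.5,-0.5,-6],"spin":0,"gripper":0},{"xyz":[5.0,2,-6],"spin":0,"gripper":0}]'
python3 - <<'E'
from h import *
target([.5556,.1932,.011],np.pi+.045)
E
```

```text
clock: 15.45
ee_pos: [0.5639, 0.1699, 0.0761]
orientation: [-0.071, 3.132, 0.005]
force: [0.8, 2.4, 0.6]
grip_width: 0.0002
finger_force: 0.0
cm [0.78 2.35 6.51] yaw now -3.0965 tcp [0.5639 0.1699 0.0761] zaxis [ 0.0091  0.0036 -1.    ]
spin 0.0001
```

```bash
python3 -m creep '[{"xyz":[0.7,1.5,0],"spin":0,"gripper":0},{"xyz":[0.7,2.4,1],"spin":0,"gripper":0},{"xyz":[0.7,2.4,3.5],"spin":0,"gripper":0},{"xyz":[0.7,2.4,5.5],"spin":0,"gripper":0},{"xyz":[0.7,2.4,6],"spin":0,"gripper":0}]'
python3 -m creep '[{"xyz":[0,0,0],"spin":0,"gripper":0},{"xyz":[0,0,0],"spin":0,"gripper":0}]'
python3 - <<'E'
from h import *
target([.5556,.1932,.011],np.pi+.045)
target([.5556+.04,.1932+.0018,.011],np.pi+.045)
E
```

```text
clock: 15.87
ee_pos: [0.55, 0.1933, 0.007]
orientation: [0.074, -3.135, 0.003]
force: [-1.2, -0.8, -0.8]
grip_width: 0.0003
finger_force: 0.0
clock: 16.03
ee_pos: [0.5528, 0.1939, 0.0111]
orientation: [-0.075, 3.14, -0.0]
force: [0.9, -1.1, 0.2]
grip_width: 0.0001
finger_force: 0.0
cm [-0.28 -0.08  0.01] yaw now -3.0937 tcp [0.5528 0.1939 0.0111] zaxis [ 4.e-04 -1.e-04 -1.e+00]
spin 0.0029
cm [-4.28 -0.09  0.01] yaw now -3.0937 tcp [0.5528 0.1939 0.0111] zaxis [ 4.e-04 -1.e-04 -1.e+00]
spin 0.0029
```

```bash
python3 -m creep '[{"xyz":[-0.8,-0.05,0],"spin":0,"gripper":0},{"xyz":[-1.6,-0.05,0],"spin":0,"gripper":0},{"xyz":[-2.3,-0.05,0],"spin":0,"gripper":0},{"xyz":[-3,-0.05,0],"spin":0,"gripper":0},{"xyz":[-3.7,-0.05,0],"spin":0,"gripper":0}]'
python3 -m creep '[{"xyz":[-0.5,0,0],"spin":0,"gripper":0},{"xyz":[-1.0,0,0],"spin":0,"gripper":0},{"xyz":[-1.3,0,0],"spin":0,"gripper":0},{"xyz":[-1.3,0,0],"spin":0,"gripper":0}]'
python3 -m creep '[{"xyz":[-0.2,0,0],"spin":0,"gripper":0},{"xyz":[-0.4,0,0],"spin":0,"gripper":0}]'
python3 - <<'E'
from h import *
c=np.array([.672,.2335]);a=.045
p=tool()[:2,3]-c; print("tcp in corner mm",(1000*np.array([[np.cos(a),np.sin(a)],[-np.sin(a),np.cos(a)]])@p).round(1))
E
```

```text
clock: 16.45
ee_pos: [0.59, 0.195, 0.0112]
orientation: [-0.075, 3.14, 0.0]
force: [-1.4, 0.3, 0.9]
grip_width: -0.0002
finger_force: 0.8
clock: 16.78
ee_pos: [0.6029, 0.1957, 0.0107]
orientation: [-0.075, 3.14, 0.0]
force: [-0.1, -0.3, -0.1]
grip_width: -0.0001
finger_force: 0.0
clock: 16.95
ee_pos: [0.6058, 0.1958, 0.0107]
orientation: [0.075, -3.14, 0.0]
force: [-1.5, 0.2, -0.6]
grip_width: 0.0002
finger_force: 0.5
tcp in corner mm [-67.8 -34.7]
```

```bash
python3 -m creep '[{"xyz":[-0.15,0,0],"spin":0,"gripper":0},{"xyz":[-0.3,0,0],"spin":0,"gripper":0}]'
python3 -m creep '[{"xyz":[-0.1,0,0],"spin":0,"gripper":0},{"xyz":[-0.15,0,0],"spin":0,"gripper":0}]'
```

```text
clock: 17.12
ee_pos: [0.6063, 0.1957, 0.0105]
orientation: [0.074, -3.135, 0.002]
force: [-13.2, 1.0, 10.1]
grip_width: -0.0002
finger_force: 7.0
clock: 17.28
ee_pos: [0.6063, 0.1957, 0.0105]
orientation: [0.074, -3.133, 0.002]
force: [-16.6, 0.9, 10.5]
grip_width: 0.0004
finger_force: 8.0
```

```bash
python3 -m creep '[{"xyz":[0.6,0,0],"spin":0,"gripper":0},{"xyz":[1.3,0,-0.3],"spin":0,"gripper":0},{"xyz":[1.3,0,-1.2],"spin":0,"gripper":0},{"xyz":[1.3,0,-1.9],"spin":0,"gripper":0},{"xyz":[1.3,0,-1.9],"spin":0,"gripper":0}]'
python3 - <<'E'
from h import *
target([.6,.1955,.029],np.pi+.045)
E
```

```text
clock: 17.7
ee_pos: [0.5995, 0.1962, 0.0326]
orientation: [-0.076, 3.136, 0.003]
force: [0.0, 0.1, 0.4]
grip_width: -0.0001
finger_force: 0.0
cm [-0.05 -0.07  0.36] yaw now -3.0932 tcp [0.5995 0.1962 0.0326] zaxis [ 0.0047  0.0017 -1.    ]
spin 0.0034
```

```bash
python3 -m creep '[{"xyz":[0,0,0.2],"spin":0,"gripper":0},{"xyz":[0,0,0.2],"spin":0,"gripper":0},{"xyz":[-0.4,0,0.44],"spin":0,"gripper":0},{"xyz":[-0.7,0,0.62],"spin":0,"gripper":0},{"xyz":[-1.0,0,0.8],"spin":0,"gripper":0}]'
python3 -m creep '[{"xyz":[-0.15,0,0.09],"spin":0,"gripper":0},{"xyz":[-0.3,0,0.18],"spin":0,"gripper":0},{"xyz":[-0.3,0,0.18],"spin":0,"gripper":0}]'
```

```text
clock: 18.12
ee_pos: [0.6078, 0.1958, 0.0211]
orientation: [0.075, -3.14, 0.001]
force: [0.3, -0.1, 0.1]
grip_width: -0.0001
finger_force: 0.0
clock: 18.37
ee_pos: [0.6106, 0.196, 0.0198]
orientation: [0.075, -3.14, 0.0]
force: [0.1, -0.6, -0.3]
grip_width: -0.0001
finger_force: 0.0
```

```bash
python3 -m creep '[{"xyz":[-0.2,0,0],"spin":0,"gripper":0},{"xyz":[-0.3,0,0.1],"spin":0,"gripper":0},{"xyz":[-0.3,0,0.1],"spin":0,"gripper":0}]'
```

```text
clock: 18.62
ee_pos: [0.6109, 0.1961, 0.0197]
orientation: [0.075, -3.136, 0.001]
force: [-11.7, -0.2, 11.5]
grip_width: -0.0003
finger_force: 8.1
```

```bash
python3 -m creep '[{"xyz":[-0.1,0,0.03],"spin":0,"gripper":0},{"xyz":[-0.2,0,0.06],"spin":0,"gripper":0},{"xyz":[-0.3,0,0.09],"spin":0,"gripper":0},{"xyz":[-0.4,0,0.12],"spin":0,"gripper":0},{"xyz":[-0.4,0,0.12],"spin":0,"gripper":0}]'
python3 -m creep '[{"xyz":[0,0,0],"spin":0,"gripper":0},{"xyz":[0,0,0],"spin":0,"gripper":0},{"xyz":[0,0,0],"spin":0,"gripper":0},{"xyz":[0,0,0],"spin":0,"gripper":0}]'
python3 - <<'E'
from h import *
T=tool();im=snapshot("wrist");im2=snapshot("top")
a=im[:,:,::-1]; b=cv2.resize(im2[130:226,110:238,::-1],(384,288),interpolation=cv2.INTER_CUBIC)
o=np.zeros((384,790,3),np.uint8); o[:,:400]=a[:,80:480]; o[:288,402:786]=b; cv2.imwrite("pics/f.png",o)
print(telemetry.read_state()["force"])
E
```

```text
clock: 19.03
ee_pos: [0.6111, 0.196, 0.0196]
orientation: [0.075, -3.129, 0.003]
force: [-26.1, 0.7, 25.9]
grip_width: 0.0001
finger_force: 18.9
clock: 19.37
ee_pos: [0.6111, 0.196, 0.0195]
orientation: [0.075, -3.13, 0.003]
force: [-27.1, 0.8, 25.7]
grip_width: -0.0002
finger_force: 18.7
[-27.25841989   1.2866335   26.58336805]
```

View pics/f.png

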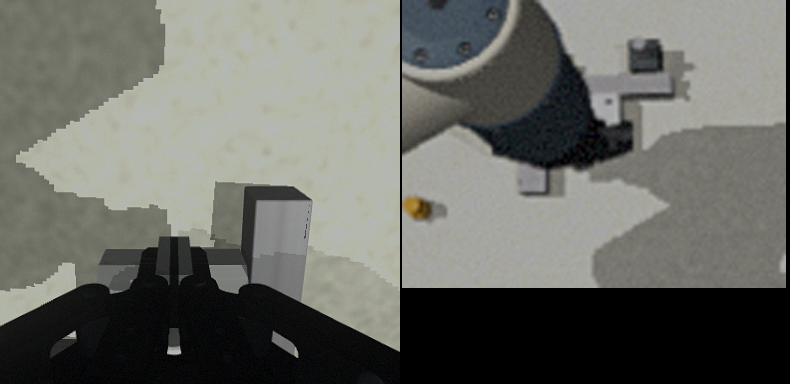

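The final view shows the block square against the stop, with the fingers on its bevel. The push is steady at about 27 N forward and 26 N down.

```bash
python3 -c "
from plant import job_done
print(job_done())"
```

```text
the job is handed in; nothing more can be done
None
```

I handed the job in at about 19.5 s of the 58 s allowed; no verdict came back. The large-bore block went fully down over the grey gauge pin and off again. It was then set down, let go and pushed home against stop and fence, and it is held there by a diagonal push of about 27 N forward and 26 N down.

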